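# Clamp the blue figure in its painting jig

## Task

Two painting jigs stand on the marble. In the one that holds the blue-cloaked figure, slide the loose stop along its rail until its cork pad rests against the figure's plinth, then lock the stop there by turning its black knob a quarter turn clockwise (seen from above), all the way to its end. Leave the figure upright in its place and do not touch the jig with the red figure.

Things in the scene. Friction and masses are not known exactly. Their poses are not given: they have to be found in the camera images.
- blue_stop_top (a point): On the knob's axis at grip height, 84 mm above the table, on the dark steel stop of the blue figure's jig; moves with the stop, does not turn with the knob. z up, x along the rail to the figure. The cork pad's face is 85 mm ahead (+x), 55 to 110 mm short of the plinth at the start. Block 60 x 56 mm, top 32 mm below this point. Loose, it slides with 2 N friction; hold it by the knob to slide it.
- blue_knob (a joint): Turn in rad, clockwise from above: 0 loose, bar in line with the rail, white line to the figure; 1.48 its end, locked, bar across. Starts at 0 to 0.2, stiff (0.2 to 0.3 N m), stays where left; past 60 degrees an eccentric wedges in the rail and the stop holds. Grip: upright black bar 46 long, 14 thick, 32 mm high, centred on the axis, from 17 mm below to 15 mm above point blue_stop_top.
- blue_figure: Loose plaster figure, blue cloak, red front, 138 mm tall, about 0.4 kg, on a dark wooden plinth 60 x 60 x 26 mm. Origin: centre of the plinth's underside, z up, x roughly along the rail, away from the stop. Stands on the jig's board 15 mm above the table, 3 to 8 mm short of a fixed corked jaw at the rail's far end that backs it when pushed.
- red_jig: The other, same jig (board 360 x 100 x 15 mm with rail, stop and knob) with the red-cloaked figure: not to be touched. Origin: centre of the board's underside; x along its rail to its figure, z up.
Things that resemble listed ones, but are neither listed nor needed, are in the scene too. Leave any green look-alike of the blue_figure alone.

How it is judged:
By the outcome, as a careful person would: the job done as asked, in the order asked, and still so for the second after the job is handed in, with the robot touching nothing.
It also fails if it takes over 38 s, if anything falls off the work surface, if the arm or the gripper's body presses on something with over 40 N, if the wrist force passes 120 N, or if a joint passes its speed limit or range.

## Robot

A 7-joint arm with a two-finger parallel gripper is mounted at the origin on the work surface. World frame = base frame: x ahead of the robot, y to its left, z up, the work surface at z = 0. Lengths are in m, angles in rad, forces in N, time in s.
With the tool pointing down it reaches from about 0.425 to 0.925 m from the base axis. Payload 6.8 kg.
Tool frame: the origin (TCP) lies between the finger pads; the fingertips stand 25 mm ahead of it and the grasp point (between the pads) lies 6 mm ahead of it; z points along the fingers, y is the direction in which the jaws open and shut (so a half turn about z gives the same grasp; the last joint's range is limited). The gripper opens to 85 mm and grips with 20 to 120 N. Pads are 22 mm wide; open, the fingers measure 114 mm over their backs; the gripper's body (76 mm by 85 mm) begins 54 mm behind the grasp point. The pads swing forward as they close: fully open they stand 13 mm farther back than shut.
Start: joints at [-1.318, 0.477, 0.022, 1.555, -0.011, 1.109, -0.083], TCP at [0.238, 0.632, 0.256] pointing down, gripper open.
Joint ranges: [-2.96, 2.96], [-0.34, 2.1], [-1.41, 1.46], [0.24, 2.44], [-1.37, 4.51], [0.17, 1.92], [-2.96, 2.96]. Speed limits (rad/s): [2.39, 2.39, 3.14, 3.14, 3.14, 3.14, 3.14].

## Interface

Orientations are given as a unit quaternion [w, x, y, z].
In Python, from cell import r gives the robot as it stands.
- The arm moves only by the tool send_rows, never from a script. Its argument "targets" is a list of rows, each an object of numbers: "claw": the opening, from 0 (shut) to 1 (fully open); "dx", "dy", "dz": the shift along the tool's x, y, z in mm; "spin": the turn about the tool's z in rad. A call has 1 to 20 rows; each row shifts and turns the commanded pose from where the row before left it, along the tool's axes as they then stand; what a row does not reach is not made up. A row lasts 1/12 s, in which the tool goes at most 41.7 mm and 7.16 degrees, less where a joint would pass 70% of its speed; a pose out of reach is approached as far as the arm can. A call with a gripper value outside its range is refused whole. The fingers move at their own pace and stop on an object; "newtons" is the grip in N (left out, the last holds). Time passes only in rows, so rows that do not move let the fingers close. It gives the time, the measured TCP pose, the force and the opening at its end, in the units of the state.
- r.sense(): the state, without advancing time (a new reading comes with each control period).
- r.grab_frame(name): name is "scene" or "top"; returns the picture (400x640x3 uint8, red, green, blue); there is no depth.
- r.get_calibration(name): a dict with "K" (3x3 intrinsics, pixels), "rvec" (rotation vector, rad) and "tvec" (3), from world to camera coordinates, as OpenCV has them. Camera axes: x right, y down, z forward; pixel columns grow to the right and rows downward; lengths in m; the calibration is good to about 2 mm. A picture is of the moment at which its call begins. get_calibration takes no time and is no camera call.
- r.job_done(): hands the job in, once; it reports no verdict.
The state is a dict: "clock": time; "joint_pos": joint angles; "qd": joint speeds; "joint_torque": joint torques, N m; "position": TCP position; "tcp_rot": TCP orientation; "wrist_force": force on the tool from outside, world axes, zero at the start; "moment": the same for the moment, N m; "width": finger opening in m.
Only numpy, scipy, OpenCV 4.12 (cv2) and the standard library are available. Lean on these libraries where they do the work, as an engineer would, in place of code of your own. Each camera call takes 0.05 s, during which the arm holds its last target. There are 200 camera calls.

## Working session

There is one attempt and no reset: what is moved stays moved. The work goes in short steps, Python scripts to look and compute and a tool call to move; the robot and the scene stay as the last step left them, time stands still between calls to the robot, and variables do not carry over. Pictures are saved under pics/ and viewed, about 8 in all and at most 12, crops included, and the job is handed in when it is done.

Besides the shell and the picture viewer there is one more tool, called after "Emit:" in YAML: its name, and indented under it one key for each argument. send_rows: Moves the arm, as the interface text tells. Its arguments: {"type":"object","properties":{"targets":{"type":"array"},"newtons":{"type":"number"}},"required":["targets"]}

```bash
mkdir -p pics; ls
python3 - <<'E'
from cell import r
import cv2
s=r.sense();print(s)
for n in("scene","top"):
    f=r.grab_frame(n);cv2.imwrite(f"pics/{n}0.png",f[:,:,::-1]);print(n,r.get_calibration(n))
E
```

```text
pics
{'clock': 0.0, 'joint_pos': array([-1.31808559,  0.47777508,  0.02230646,  1.55647917, -0.01149017,
        1.1093137 , -0.0831026 ]), 'qd': array([-8.31383568e-04,  6.28682243e-04,  4.74618199e-05,  1.54183037e-03,
        1.31639892e-04, -9.45422278e-04, -5.72087460e-04]), 'joint_torque': array([ 3.14358749e-04, -5.96452045e+01,  1.60806801e+00, -2.81194353e+01,
        1.25037198e-02,  9.45434149e-03, -3.76657809e-06]), 'position': array([0.23809341, 0.63100982, 0.25533012]), 'tcp_rot': array([-1.01042871e-04,  1.79402395e-01,  9.83775344e-01, -9.18246233e-04]), 'wrist_force': array([-0.02149991,  0.4680611 ,  0.52192363]), 'moment': array([-0.01386352,  0.01936408,  0.01208369]), 'width': 0.08507310204811908}
scene {'K': array([[415.66243071,   0.        , 311.28361139],
       [  0.        , 415.66243071, 201.45281907],
       [  0.        ,   0.        ,   1.        ]]), 'rvec': array([ 1.89629147,  1.32867197, -0.63211278]), 'tvec': array([-0.22298301, -0.31773553,  1.26660989])}
top {'K': array([[417.03433518,   0.        , 319.35646278],
       [  0.        , 417.03433518, 198.48728541],
       [  0.        ,   0.        ,   1.        ]]), 'rvec': array([ 2.18429059, -2.12360457,  0.20400644]), 'tvec': array([-0.03778382,  0.62612473,  0.72518053])}
```

View pics/scene0.png

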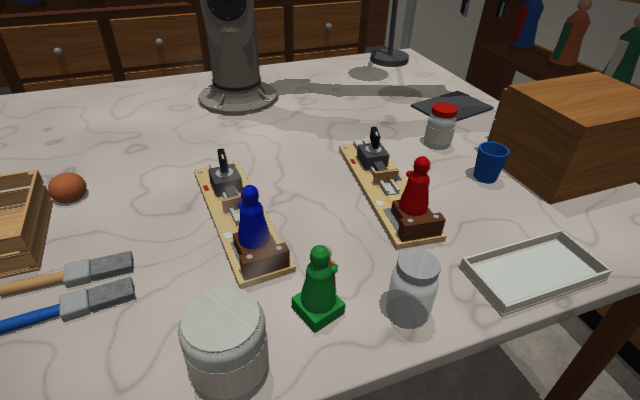

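View pics/top0.png

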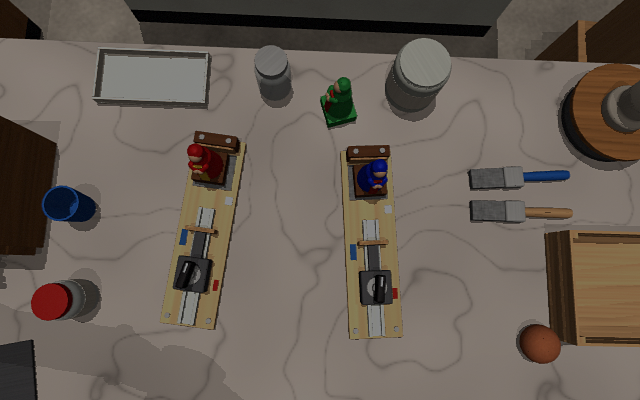

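The candidates for the stop and knob are these:
- The right jig in top: knob (379,288), blue figure (374,178). In scene that is knob (223,160), figure (250,218).
- The left jig in top: knob (188,272), red figure (206,165).
- The green figure at top (339,100) stands alone.

I choose the jig with the blue figure and check it in a close crop.

Run:
```python
import cv2,numpy as np
t=cv2.imread('pics/top0.png');s=cv2.imread('pics/scene0.png')
a=cv2.resize(t[140:340,330:420],None,fx=3,fy=3,interpolation=cv2.INTER_CUBIC)
b=cv2.resize(s[140:290,185:305],None,fx=4,fy=4,interpolation=cv2.INTER_CUBIC)
cv2.imwrite('pics/crop0.png',np.hstack([a,b]))
```

```text
(no output)
```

View pics/crop0.png

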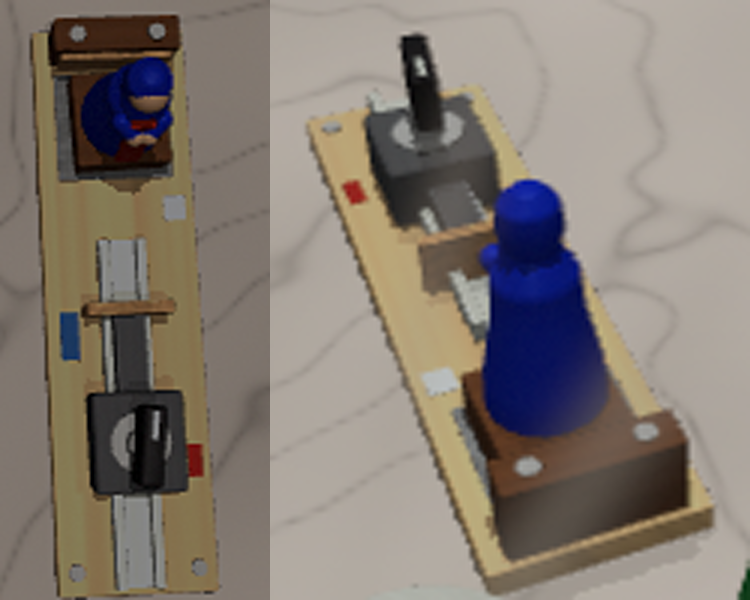

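The blue cloak with a red front is confirmed: crop figure at (128,100), with the knob bar at (148,445), i.e. top px (379,288). Next I measure.

```bash
cat > h.py <<'E'
import numpy as np,cv2
from cell import r
def cam(n):
    c=r.get_calibration(n);R=cv2.Rodrigues(c['rvec'])[0];return c['K'],R,-R.T@c['tvec']
def ray(n,p):
    K,R,C=cam(n);d=R.T@np.linalg.inv(K)@np.array([p[0],p[1],1.]);return C,d/np.linalg.norm(d)
def onz(n,p,z):
    C,d=ray(n,p);return C+d*(z-C[2])/d[2]
def tri(p,q):
    A,a=ray('top',p);B,b=ray('scene',q)
    t=np.linalg.lstsq(np.stack([a,-b],1),B-A,rcond=None)[0]
    P,Q=A+a*t[0],B+b*t[1];return (P+Q)/2,np.linalg.norm(P-Q)
E
python3 - <<'E'
from h import *
t=cv2.imread('pics/top0.png');s=cv2.imread('pics/scene0.png')
hsv=cv2.cvtColor(t,cv2.COLOR_BGR2HSV)
m=cv2.inRange(hsv,(12,70,90),(30,255,255));m[:, :335]=0;m[:,415:]=0;m[:140]=0;m[345:]=0
pts=cv2.findNonZero(m).reshape(-1,2)
W=np.array([onz('top',p,.015)[:2] for p in pts]).astype(np.float32)
rc=cv2.minAreaRect(W);print('board',rc, cv2.boxPoints(rc).round(4).tolist())
# black knob
for n,im,(x0,x1,y0,y1) in(('top',t,(362,392,268,310)),('scene',s,(210,236,145,180))):
    v=im[y0:y1,x0:x1].max(2);k=(v<32).astype(np.uint8)
    nn,l,st,c=cv2.connectedComponentsWithStats(k);i=1+st[1:,4].argmax()
    p=cv2.findNonZero((l==i).astype(np.uint8)).reshape(-1,2)+[x0,y0]
    print(n,st[i]+[x0,y0,0,0,0],c[i]+[x0,y0],cv2.minAreaRect(p.astype(np.float32)))
    if n=='top':print(v[::2])
u=lambda x,y:(330+(x-1)/3,140+(y-1)/3)
print('block',[onz('top',u(*p),.052).round(4).tolist() for p in((90,394),(182,390),(188,488),(92,495))])
print('plinth front',[onz('top',u(*p),.041).round(4).tolist() for p in((78,172),(170,163))])
print('pad',[onz('top',u(*p),.045).round(4).tolist() for p in((85,305),(175,300))])
print('bar top far end tri',tri(u(153,405),(185+142/4,140+37/4)))
E
```

```text
Traceback (most recent call last):
  File "h.py", line 8, in onz
    C,d=ray(n,p);return C+d*(z-C[2])/d[2]
        ~~~^^^^^
  File "h.py", line 6, in ray
    K,R,C=cam(n);d=R.T@np.linalg.inv(K)@np.array([p[0],p[1],1.]);return C,d/np.linalg.norm(d)
          ~~~^^^
  File "h.py", line 4, in cam
    c=r.get_calibration(n);R=cv2.Rodrigues(c['rvec'])[0];return c['K'],R,-R.T@c['tvec']
ValueError: time passes only in moves, steps and waits
```

```bash
sed -i 's/^def cam/import functools\n@functools.lru_cache\ndef cam/' h.py
python3 - <<'E'
from h import *
t=cv2.imread('pics/top0.png');s=cv2.imread('pics/scene0.png')
hsv=cv2.cvtColor(t,cv2.COLOR_BGR2HSV)
m=cv2.inRange(hsv,(12,70,90),(30,255,255));m[:, :335]=0;m[:,415:]=0;m[:140]=0;m[345:]=0
pts=cv2.findNonZero(m).reshape(-1,2)
W=np.array([onz('top',p,.015)[:2] for p in pts]).astype(np.float32)
rc=cv2.minAreaRect(W);print('board',rc, cv2.boxPoints(rc).round(4).tolist())
# black knob
for n,im,(x0,x1,y0,y1) in(('top',t,(362,392,268,310)),('scene',s,(210,236,145,180))):
    v=im[y0:y1,x0:x1].max(2);k=(v<32).astype(np.uint8)
    nn,l,st,c=cv2.connectedComponentsWithStats(k);i=1+st[1:,4].argmax()
    p=cv2.findNonZero((l==i).astype(np.uint8)).reshape(-1,2)+[x0,y0]
    print(n,st[i]+[x0,y0,0,0,0],c[i]+[x0,y0],cv2.minAreaRect(p.astype(np.float32)))
u=lambda x,y:(330+(x-1)/3,140+(y-1)/3)
print('block',[onz('top',u(*p),.052).round(4).tolist() for p in((90,394),(182,390),(188,488),(92,495))])
print('plinth front',[onz('top',u(*p),.041).round(4).tolist() for p in((78,172),(170,163))])
print('pad',[onz('top',u(*p),.045).round(4).tolist() for p in((85,305),(175,300))])
print('bar top far end tri',tri(u(153,405),(185+142/4,140+37/4)))
E
python3 - <<'E'
import cv2
t=cv2.imread('pics/top0.png')
cv2.imwrite('pics/crop1.png',cv2.resize(t[265:315,355:400],None,fx=12,fy=12,interpolation=cv2.INTER_CUBIC))
E
```

```text
board ((0.5586161613464355, -0.12039259821176529), (0.36899617314338684, 0.1006615161895752), 3.699753522872925) [[0.37130001187324524, -0.08209999650716782], [0.37779998779296875, -0.18250000476837158], [0.7459999918937683, -0.15870000422000885], [0.7394999861717224, -0.05829999968409538]]
top [373 275  13  29 273] [378.9010989  290.06593407] ((379.0237731933594, 289.00115966796875), (11.272940635681152, 28.443960189819336), 2.726311206817627)
scene [218 149   9  23 103] [221.62135922 160.12621359] ((221.85108947753906, 159.68821716308594), (22.5609073638916, 6.146160125732422), 77.00537872314453)
block [[0.4961, -0.0964, 0.052], [0.4998, -0.1522, 0.052], [0.4422, -0.1557, 0.052], [0.4368, -0.0982, 0.052]]
plinth front [[0.6333, -0.0888, 0.041], [0.6408, -0.147, 0.041]]
pad [[0.5499, -0.0936, 0.045], [0.5545, -0.1493, 0.045]]
bar top far end tri (array([ 0.49091049, -0.12656919,  0.11899107]), np.float64(0.008157031434702587))
```

View pics/crop1.png

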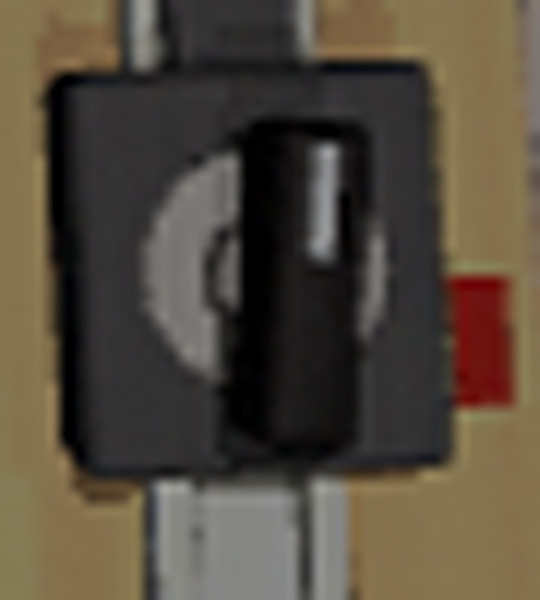

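The crop shows the bar top at about crop (312,285), i.e. top px (381,288.7). The white line is toward the figure, and the bar is turned slightly clockwise from the rail. Next are the bar's pose and the move numbers.

```bash
cat >> h.py <<'E'
def yawx(q):
    from scipy.spatial.transform import Rotation as Ro
    R=Ro.from_quat(np.roll(q,-1)).as_matrix();return R
E
python3 - <<'E'
from h import *
u=lambda x,y:(355+(x-5.5)/12,265+(y-5.5)/12)
a,b=onz('top',u(370,130),.099),onz('top',u(352,445),.099)
print('bar edge',a,b,'yaw deg',np.degrees(np.arctan2(*(a-b)[1::-1])))
c=onz('top',u(313,285),.099);print('bar top centre',c)
K,R,C=cam('scene')
for z in(.067,.084,.099):
    p=K@(R@(np.array([c[0],c[1],z])-C));print(z,p[:2]/p[2])
print('tri of bar top centre', tri(u(313,285),(220.5,151)))
R=yawx(r.sense()['tcp_rot']);print(R.round(3))
E
python3 - <<'E'
import cv2
s=cv2.imread('pics/scene0.png')
print(s[146:178:2,212:232].max(2))
E
```

```text
bar edge [ 0.49042075 -0.13416508  0.099     ] [ 0.44691313 -0.13165711  0.099     ] yaw deg -3.299130197946943
bar top centre [ 0.46874491 -0.12610821  0.099     ]
0.067 [223.87310548 166.163842  ]
0.084 [222.87900616 159.05941563]
0.099 [221.98087996 152.64087034]
tri of bar top centre (array([ 0.46857997, -0.12698479,  0.10267719]), np.float64(0.003104503958414314))
[[-0.936  0.353 -0.   ]
 [ 0.353  0.936 -0.002]
 [-0.    -0.002 -1.   ]]
[[175 176 176 176 176 174 174 174 174 175 175 176 176 177 177 178 178 178
  179 179]
 [177 177 177 177 177 176 174 169 135 107 119 153 176 178 178 178 179 179
  179 179]
 [177 177 177 177 171 130  24  28  26  26  27  59 131 178 179 179 179 179
  179 179]
 [178 178 178 178 172 134  23  26  27  27  28  26  78 152 178 179 179 179
  179 179]
 [178 178 178 178 178 165  17  25  42  90 115  37  41 113 179 179 179 179
  179 179]
 [178 178 179 179 179 169  95  24  27 109 179 111  29  57 130 179 179 179
  179 179]
 [173 175 176 177 177 168  96  13  24  64 133 157  63  30 102 177 178 178
  178 178]
 [167 165 163 163 163 166 156  12  20  28  26  19  20  26  56 129 178 178
  178 178]
 [178 178 178 177 176 173 160  84  14  14  16  19  22  25  58 121 164 182
  183 185]
 [178 179 179 178 178 177 170 129  12  16  18  20  23  27  30  67 123 132
  106  88]
 [176 178 177 176 175 174 169 131  40  17  19  21  25  30  33  53  85  82
   84  85]
 [ 81  74  75  77  76  76  73  58  62  17  21  24  28  31  35  48 103 152
  134 105]
 [ 75  75  75  76  91 129 147  96  61  37  23  26  30  35  38  43  94 156
  156 157]
 [ 74  75  75 103 154 153 156 147  75  61  34  32  36  46  53  61  95 142
  157 156]
 [ 74  74  75  93 139 154 154 155 145  73  70  70  71  74  79 100 143 155
  156 146]
 [ 68  73  74  76  71  72 118 138 145  99  94  79  81  82  83  84  89 107
   87  92]]
```

Emit:
send_rows:
  targets:
    - {"spin":-0.101,"claw":1}
    - {"spin":-0.101,"claw":1}
    - {"spin":-0.101,"claw":1}
    - {"dx":-25.5,"dy":-28.7}
    - {"dx":-25.5,"dy":-28.7}
    - {"dx":-25.5,"dy":-28.7}
    - {"dx":-25.5,"dy":-28.7}
    - {"dx":-25.5,"dy":-28.7}
    - {"dx":-25.5,"dy":-28.7}
    - {"dx":-25.5,"dy":-28.7}
    - {"dx":-25.5,"dy":-28.7}
    - {"dx":-25.5,"dy":-28.7}
    - {"dx":-25.5,"dy":-28.7}
    - {"dx":-25.5,"dy":-28.7}
    - {"dx":0.6,"dy":-38.8}
    - {"dx":0.6,"dy":-38.8}
    - {"dx":0.6,"dy":-38.8}
    - {"dx":0.6,"dy":-38.8}
    - {"dx":0.6,"dy":-38.8}

```text
schema error: expected keys claw, dx, dy, dz, spin
```

Emit:
send_rows:
  targets:
    - {"spin":-0.101,"claw":1,"dx":0,"dy":0,"dz":0}
    - {"spin":-0.101,"claw":1,"dx":0,"dy":0,"dz":0}
    - {"spin":-0.101,"claw":1,"dx":0,"dy":0,"dz":0}
    - {"dx":-25.5,"dy":-28.7,"dz":0,"spin":0,"claw":1}
    - {"dx":-25.5,"dy":-28.7,"dz":0,"spin":0,"claw":1}
    - {"dx":-25.5,"dy":-28.7,"dz":0,"spin":0,"claw":1}
    - {"dx":-25.5,"dy":-28.7,"dz":0,"spin":0,"claw":1}
    - {"dx":-25.5,"dy":-28.7,"dz":0,"spin":0,"claw":1}
    - {"dx":-25.5,"dy":-28.7,"dz":0,"spin":0,"claw":1}
    - {"dx":-25.5,"dy":-28.7,"dz":0,"spin":0,"claw":1}
    - {"dx":-25.5,"dy":-28.7,"dz":0,"spin":0,"claw":1}
    - {"dx":-25.5,"dy":-28.7,"dz":0,"spin":0,"claw":1}
    - {"dx":-25.5,"dy":-28.7,"dz":0,"spin":0,"claw":1}
    - {"dx":-25.5,"dy":-28.7,"dz":0,"spin":0,"claw":1}
    - {"dx":0.6,"dy":-38.8,"dz":0,"spin":0,"claw":1}
    - {"dx":0.6,"dy":-38.8,"dz":0,"spin":0,"claw":1}
    - {"dx":0.6,"dy":-38.8,"dz":0,"spin":0,"claw":1}
    - {"dx":0.6,"dy":-38.8,"dz":0,"spin":0,"claw":1}
    - {"dx":0.6,"dy":-38.8,"dz":0,"spin":0,"claw":1}

```text
clock: 1.68
position: [0.4852, 0.1047, 0.256]
tcp_rot: [-0.0, 0.029, 1.0, -0.0]
wrist_force: [1.1, -0.0, 0.8]
width: 0.0852
```

Emit:
send_rows:
  targets:
    - {"dx":0.5,"dy":-38.6,"dz":0,"spin":0,"claw":1}
    - {"dx":0.5,"dy":-38.6,"dz":0,"spin":0,"claw":1}
    - {"dx":0.5,"dy":-38.6,"dz":0,"spin":0,"claw":1}
    - {"dx":0.5,"dy":-38.6,"dz":0,"spin":0,"claw":1}
    - {"dx":0.5,"dy":-38.6,"dz":0,"spin":0,"claw":1}
    - {"dx":0.5,"dy":-38.6,"dz":0,"spin":0,"claw":1}
    - {"dx":0,"dy":0,"dz":40,"spin":0,"claw":1}
    - {"dx":0,"dy":0,"dz":40,"spin":0,"claw":1}
    - {"dx":0,"dy":0,"dz":0,"spin":0,"claw":1}
    - {"dx":0,"dy":0,"dz":0,"spin":0,"claw":1}

```text
clock: 2.52
position: [0.4679, -0.1241, 0.1751]
tcp_rot: [-0.003, 0.029, 1.0, 0.0]
wrist_force: [0.8, 0.1, 1.1]
width: 0.0855
```

Run:
```python
from h import *
s=r.sense();print(s['position'],s['tcp_rot'],s['joint_pos'].round(2),s['clock'])
f=r.grab_frame('scene')[:,:,::-1];t=r.grab_frame('top')[:,:,::-1]
cv2.imwrite('pics/s1.png',f);cv2.imwrite('pics/t1.png',t)
cv2.imwrite('pics/c1.png',np.hstack([cv2.resize(f[60:260,150:300],None,fx=2.6,fy=2.6),cv2.resize(t[140:340,330:480],None,fx=2.6,fy=2.6)]))
```

```text
[ 0.46787132 -0.12412821  0.17513817] [-2.70094173e-03  2.89806760e-02  9.99576323e-01  1.87826985e-05] [-0.15  0.28  0.33  2.1  -0.12  0.79  1.77] 2.5167
```

View pics/c1.png

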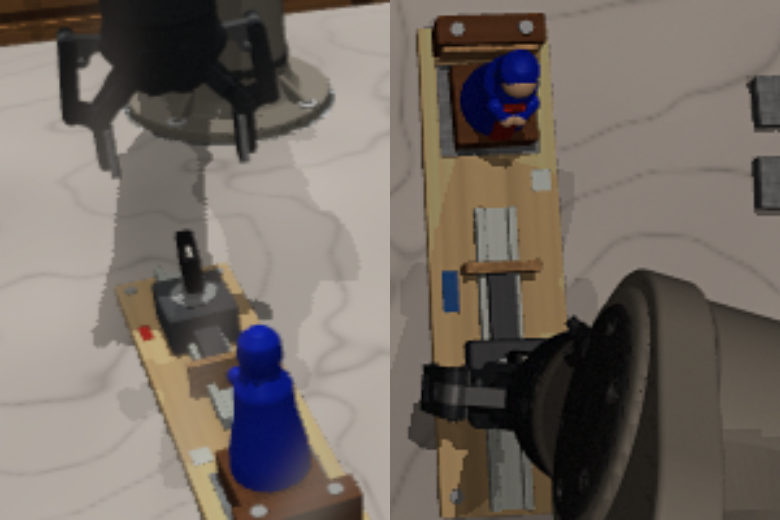

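The scene crop shows the open fingers straddling the bar's axis (bar at crop (186,265)), and nothing has been disturbed. I descend and grip.

Emit:
send_rows:
  targets:
    - {"dx":-0.8,"dy":-2,"dz":28,"spin":0,"claw":1}
    - {"dx":0,"dy":0,"dz":28,"spin":0,"claw":1}
    - {"dx":0,"dy":0,"dz":19,"spin":0,"claw":1}
    - {"dx":0,"dy":0,"dz":10,"spin":0,"claw":1}
    - {"dx":0,"dy":0,"dz":0,"spin":0,"claw":1}
    - {"dx":0,"dy":0,"dz":0,"spin":0,"claw":0}
    - {"dx":0,"dy":0,"dz":0,"spin":0,"claw":0}
    - {"dx":0,"dy":0,"dz":0,"spin":0,"claw":0}
    - {"dx":0,"dy":0,"dz":0,"spin":0,"claw":0}
    - {"dx":0,"dy":0,"dz":0,"spin":0,"claw":0}
    - {"dx":0,"dy":0,"dz":0,"spin":0,"claw":0}
    - {"dx":0,"dy":0,"dz":0,"spin":0,"claw":0}
    - {"dx":0,"dy":0,"dz":0,"spin":0,"claw":0}
  newtons: 60

```text
clock: 3.7
position: [0.4708, -0.1272, 0.0921]
tcp_rot: [0.001, 0.029, 1.0, -0.0]
wrist_force: [-0.8, -1.1, 5.8]
width: 0.0134
```

Gripped at 13.4 mm. I slide 70 mm of the estimated 83 mm.

Emit:
send_rows:
  targets:
    - {"dx":-9.9,"dy":1.2,"dz":0,"spin":0,"claw":0}
    - {"dx":-9.9,"dy":1.2,"dz":0,"spin":0,"claw":0}
    - {"dx":-9.9,"dy":1.2,"dz":0,"spin":0,"claw":0}
    - {"dx":-9.9,"dy":1.2,"dz":0,"spin":0,"claw":0}
    - {"dx":-9.9,"dy":1.2,"dz":0,"spin":0,"claw":0}
    - {"dx":-9.9,"dy":1.2,"dz":0,"spin":0,"claw":0}
    - {"dx":-9.9,"dy":1.2,"dz":0,"spin":0,"claw":0}
    - {"dx":0,"dy":0,"dz":0,"spin":0,"claw":0}
    - {"dx":0,"dy":0,"dz":0,"spin":0,"claw":0}

```text
clock: 4.45
position: [0.5415, -0.1226, 0.0922]
tcp_rot: [0.002, 0.029, 1.0, -0.0]
wrist_force: [2.1, -1.4, 5.9]
width: 0.0134
```

Run:
```python
from h import *
s=r.sense();print(s['position'],s['wrist_force'],s['moment'],s['clock'])
f=r.grab_frame('scene')[:,:,::-1];t=r.grab_frame('top')[:,:,::-1]
cv2.imwrite('pics/s2.png',f);cv2.imwrite('pics/t2.png',t)
cv2.imwrite('pics/c2.png',np.hstack([cv2.resize(f[100:290,185:305],None,fx=3,fy=3),cv2.resize(t[140:330,330:450],None,fx=3,fy=3)]))
```

```text
[ 0.54147222 -0.12261095  0.09215767] [ 2.06931187 -1.38130863  5.87246854] [-0.24099025 -0.41103854  0.13634382] 4.45
```

View pics/c2.png

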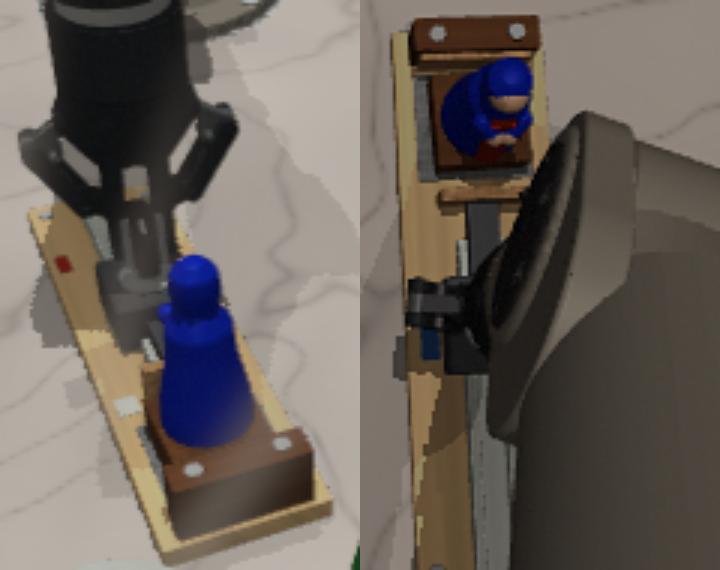

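The stop has slid. The pad, at crop (485,188), is about 6 px (~10 mm) short of the plinth edge at (482,170). I creep on and watch the force.

Emit:
send_rows:
  targets:
    - {"dx":-4,"dy":0.5,"dz":0,"spin":0,"claw":0}
    - {"dx":-3,"dy":0.4,"dz":0,"spin":0,"claw":0}
    - {"dx":-2,"dy":0.2,"dz":0,"spin":0,"claw":0}

```text
clock: 4.8
position: [0.5488, -0.1222, 0.0922]
tcp_rot: [0.0, 0.029, 1.0, -0.0]
wrist_force: [-2.1, -0.9, 9.3]
width: 0.0131
```

Emit:
send_rows:
  targets:
    - {"dx":-1,"dy":0.1,"dz":0,"spin":0,"claw":0}
    - {"dx":-1,"dy":0.1,"dz":0,"spin":0,"claw":0}

```text
clock: 4.97
position: [0.5506, -0.122, 0.0921]
tcp_rot: [0.0, 0.029, 1.0, -0.0]
wrist_force: [-2.8, -0.9, 9.1]
width: 0.013
```

Emit:
send_rows:
  targets:
    - {"dx":-1,"dy":0.1,"dz":0,"spin":0,"claw":0}
    - {"dx":-1,"dy":0.1,"dz":0,"spin":0,"claw":0}

```text
clock: 5.13
position: [0.5525, -0.122, 0.0921]
tcp_rot: [0.0, 0.029, 1.0, -0.0]
wrist_force: [-1.8, -0.6, 9.1]
width: 0.0132
```

Emit:
send_rows:
  targets:
    - {"dx":-1,"dy":0.1,"dz":0,"spin":0,"claw":0}

```text
clock: 5.22
position: [0.5535, -0.1219, 0.0921]
tcp_rot: [0.0, 0.029, 1.0, -0.0]
wrist_force: [-1.5, -1.3, 8.6]
width: 0.0129
```

Emit:
send_rows:
  targets:
    - {"dx":-1,"dy":0.1,"dz":0,"spin":0,"claw":0}

```text
clock: 5.3
position: [0.5545, -0.1218, 0.0921]
tcp_rot: [0.0, 0.029, 1.0, -0.0]
wrist_force: [-1.4, -0.7, 8.7]
width: 0.0132
```

Emit:
send_rows:
  targets:
    - {"dx":-1,"dy":0.1,"dz":0,"spin":0,"claw":0}

```text
clock: 5.38
position: [0.5555, -0.1218, 0.0921]
tcp_rot: [0.0, 0.029, 1.0, -0.0]
wrist_force: [-1.7, -1.3, 9.3]
width: 0.0128
```

Emit:
send_rows:
  targets:
    - {"dx":-1,"dy":0.1,"dz":0,"spin":0,"claw":0}

```text
clock: 5.47
position: [0.5559, -0.1217, 0.0921]
tcp_rot: [-0.001, 0.029, 1.0, -0.0]
wrist_force: [-5.5, -1.4, 13.4]
width: 0.013
```

Emit:
send_rows:
  targets:
    - {"dx":-1,"dy":0.1,"dz":0,"spin":0,"claw":0}

```text
clock: 5.55
position: [0.5566, -0.1217, 0.0921]
tcp_rot: [-0.001, 0.029, 1.0, 0.0]
wrist_force: [-4.5, -0.1, 12.0]
width: 0.0132
```

Emit:
send_rows:
  targets:
    - {"dx":-1,"dy":0.1,"dz":0,"spin":0,"claw":0}

```text
clock: 5.63
position: [0.5575, -0.1216, 0.0921]
tcp_rot: [-0.001, 0.029, 1.0, 0.0]
wrist_force: [-4.5, -1.6, 12.9]
width: 0.0131
```

Run:
```python
from h import *
s=r.sense();print(s['position'],s['wrist_force'],s['moment'],s['clock'])
f=r.grab_frame('scene')[:,:,::-1];t=r.grab_frame('top')[:,:,::-1]
cv2.imwrite('pics/s3.png',f);cv2.imwrite('pics/t3.png',t)
t2=cv2.imread('pics/t2.png')
c=lambda t:cv2.resize(t[140:230,335:400],None,fx=6,fy=6,interpolation=cv2.INTER_CUBIC)
cv2.imwrite('pics/c3.png',np.hstack([c(t2),c(t)]))
```

```text
[ 0.55748956 -0.12164446  0.09209278] [-4.52058744 -1.55386969 12.89625639] [-0.11271381  1.08962325  0.17113504] 5.6333
```

View pics/c3.png

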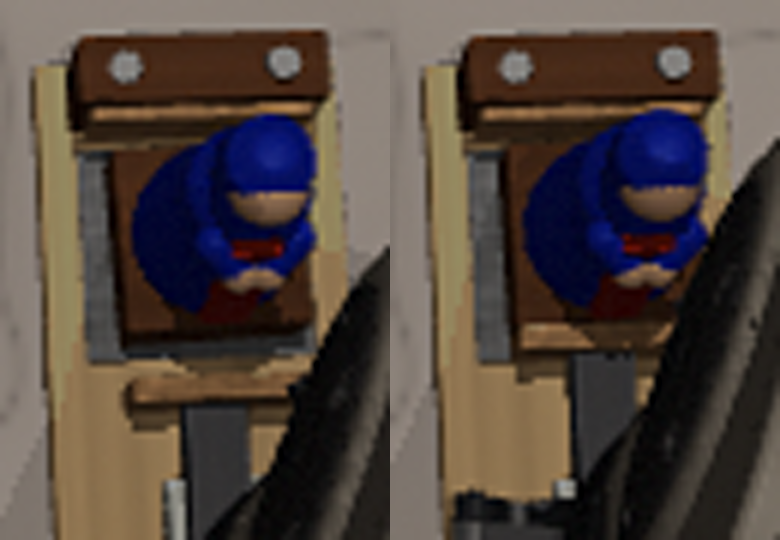

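The pad now touches the plinth, and the figure has moved about 1–2 mm. I nudge on in 1 mm steps until the jaw backs it, so the contact is firm.

Emit:
send_rows:
  targets:
    - {"dx":-1,"dy":0.1,"dz":0,"spin":0,"claw":0}

```text
clock: 5.82
position: [0.5583, -0.1216, 0.0921]
tcp_rot: [-0.001, 0.029, 1.0, 0.0]
wrist_force: [-6.0, -1.1, 13.2]
width: 0.0131
```

Emit:
send_rows:
  targets:
    - {"dx":-1,"dy":0.1,"dz":0,"spin":0,"claw":0}

```text
clock: 5.9
position: [0.559, -0.1216, 0.0921]
tcp_rot: [-0.001, 0.029, 1.0, 0.0]
wrist_force: [-7.4, -1.1, 16.1]
width: 0.0134
```

Emit:
send_rows:
  targets:
    - {"dx":-1,"dy":0.1,"dz":0,"spin":0,"claw":0}

```text
clock: 5.98
position: [0.5597, -0.1215, 0.0921]
tcp_rot: [-0.002, 0.029, 1.0, 0.0]
wrist_force: [-7.4, -0.8, 15.5]
width: 0.0129
```

Emit:
send_rows:
  targets:
    - {"dx":-1,"dy":0.1,"dz":0,"spin":0,"claw":0}

```text
clock: 6.07
position: [0.5606, -0.1215, 0.0921]
tcp_rot: [-0.002, 0.029, 1.0, 0.0]
wrist_force: [-8.8, -0.6, 14.9]
width: 0.0132
```

Emit:
send_rows:
  targets:
    - {"dx":-1,"dy":0.1,"dz":0,"spin":0,"claw":0}

```text
clock: 6.15
position: [0.5616, -0.1214, 0.0921]
tcp_rot: [-0.002, 0.029, 1.0, 0.0]
wrist_force: [-7.2, -0.4, 14.7]
width: 0.0133
```

Emit:
send_rows:
  targets:
    - {"dx":-1,"dy":0.1,"dz":0,"spin":0,"claw":0}

```text
clock: 6.23
position: [0.5626, -0.1214, 0.092]
tcp_rot: [-0.002, 0.029, 1.0, 0.0]
wrist_force: [-7.1, -0.8, 15.2]
width: 0.013
```

Emit:
send_rows:
  targets:
    - {"dx":-1,"dy":0.1,"dz":0,"spin":0,"claw":0}

```text
clock: 6.32
position: [0.5633, -0.1213, 0.0921]
tcp_rot: [-0.002, 0.029, 1.0, 0.0]
wrist_force: [-11.2, 0.6, 20.3]
width: 0.0131
```

The force rose to about 11 N, so the jaw now backs the plinth. I turn clockwise, checking part-way.

Emit:
send_rows:
  targets:
    - {"dx":0,"dy":0,"dz":0,"spin":0.08,"claw":0}
    - {"dx":0,"dy":0,"dz":0,"spin":0.08,"claw":0}
    - {"dx":0,"dy":0,"dz":0,"spin":0.08,"claw":0}
    - {"dx":0,"dy":0,"dz":0,"spin":0.08,"claw":0}
    - {"dx":0,"dy":0,"dz":0,"spin":0.08,"claw":0}
  newtons: 80

```text
clock: 6.73
position: [0.5631, -0.1219, 0.0921]
tcp_rot: [-0.002, 0.229, 0.973, -0.0]
wrist_force: [-8.6, -1.8, 16.5]
width: 0.0129
```

Run:
```python
from h import *
s=r.sense();R=yawx(s['tcp_rot']);print(s['position'],s['wrist_force'],s['moment'],s['joint_pos'].round(2),'yaw',np.degrees(np.arctan2(R[1,0],R[0,0])))
```

```text
[ 0.56309065 -0.12191874  0.09208531] [-8.59437548 -1.8387072  16.49420752] [-0.34862234  1.9609352   0.17578412] [-0.19  0.55  0.38  1.94 -0.31  0.71  1.49] yaw 153.46996312231633
```

Emit:
send_rows:
  targets:
    - {"dx":0,"dy":0,"dz":0,"spin":0.08,"claw":0}
    - {"dx":0,"dy":0,"dz":0,"spin":0.08,"claw":0}
    - {"dx":0,"dy":0,"dz":0,"spin":0.08,"claw":0}
    - {"dx":0,"dy":0,"dz":0,"spin":0.08,"claw":0}
    - {"dx":0,"dy":0,"dz":0,"spin":0.08,"claw":0}
    - {"dx":0,"dy":0,"dz":0,"spin":0.08,"claw":0}
    - {"dx":0,"dy":0,"dz":0,"spin":0.08,"claw":0}
    - {"dx":0,"dy":0,"dz":0,"spin":0.08,"claw":0}

```text
clock: 7.4
position: [0.5625, -0.1227, 0.0921]
tcp_rot: [-0.002, 0.524, 0.851, -0.001]
wrist_force: [-11.7, -2.3, 17.9]
width: 0.0128
```

Emit:
send_rows:
  targets:
    - {"dx":0,"dy":0,"dz":0,"spin":0.08,"claw":0}
    - {"dx":0,"dy":0,"dz":0,"spin":0.08,"claw":0}
    - {"dx":0,"dy":0,"dz":0,"spin":0.08,"claw":0}
    - {"dx":0,"dy":0,"dz":0,"spin":0.07,"claw":0}

```text
clock: 7.73
position: [0.5621, -0.1229, 0.0921]
tcp_rot: [-0.002, 0.65, 0.76, -0.002]
wrist_force: [-11.9, -3.6, 19.0]
width: 0.0128
```

Run:
```python
from h import *
s=r.sense();R=yawx(s['tcp_rot']);print(s['position'],s['wrist_force'],s['moment'],s['joint_pos'].round(2),'yaw',np.degrees(np.arctan2(R[1,0],R[0,0])))
```

```text
[ 0.56207056 -0.12290223  0.09210119] [-11.94437214  -3.61463315  18.99578312] [-0.50980815  2.57260056  0.30069173] [-0.37  0.61  0.64  1.95 -0.52  0.75  0.74] yaw 98.96755452178905
```

Emit:
send_rows:
  targets:
    - {"dx":0,"dy":0,"dz":0,"spin":0.04,"claw":0}
    - {"dx":0,"dy":0,"dz":0,"spin":0.04,"claw":0}
    - {"dx":0,"dy":0,"dz":0,"spin":0,"claw":0}

```text
clock: 7.98
position: [0.562, -0.1229, 0.0921]
tcp_rot: [-0.002, 0.677, 0.736, -0.003]
wrist_force: [-12.9, -2.8, 21.2]
width: 0.0126
```

Run:
```python
from h import *
s=r.sense();R=yawx(s['tcp_rot']);print(s['position'],s['wrist_force'],s['moment'],s['width'],'yaw',np.degrees(np.arctan2(R[1,0],R[0,0])))
```

```text
[ 0.56198247 -0.1228786   0.09210593] [-12.91048578  -2.8393501   21.15673557] [-0.77565609  2.83233096  1.74119023] 0.012560158586870594 yaw 94.76984350937744
```

The moment about z jumped to 1.7 N m, so the end is reached. I release and rise.

Emit:
send_rows:
  targets:
    - {"dx":0,"dy":-1.5,"dz":0,"spin":0,"claw":0}
    - {"dx":0,"dy":0,"dz":0,"spin":0,"claw":0.5}
    - {"dx":0,"dy":0,"dz":0,"spin":0,"claw":0.5}
    - {"dx":0,"dy":0,"dz":0,"spin":0,"claw":0.5}
    - {"dx":0,"dy":0,"dz":0,"spin":0,"claw":0.5}
    - {"dx":0,"dy":0,"dz":0,"spin":0,"claw":0.5}
    - {"dx":0,"dy":0,"dz":-10,"spin":0,"claw":0.5}
    - {"dx":0,"dy":0,"dz":-20,"spin":0,"claw":0.5}
    - {"dx":0,"dy":0,"dz":-30,"spin":0,"claw":0.5}
    - {"dx":0,"dy":0,"dz":-35,"spin":0,"claw":0.5}
    - {"dx":0,"dy":0,"dz":-35,"spin":0,"claw":0.5}

```text
clock: 8.9
position: [0.5639, -0.121, 0.2229]
tcp_rot: [-0.0, 0.677, 0.736, -0.001]
wrist_force: [0.2, -0.2, 0.1]
width: 0.0428
```

Emit:
send_rows:
  targets:
    - {"dx":-36,"dy":0,"dz":-10,"spin":0,"claw":0.5}
    - {"dx":-36,"dy":0,"dz":-10,"spin":0,"claw":0.5}
    - {"dx":-36,"dy":0,"dz":0,"spin":0,"claw":0.5}
    - {"dx":-36,"dy":0,"dz":0,"spin":0,"claw":0.5}
    - {"dx":-36,"dy":0,"dz":0,"spin":0,"claw":0.5}
    - {"dx":-36,"dy":0,"dz":0,"spin":0,"claw":0.5}

```text
clock: 9.4
position: [0.5823, -0.3376, 0.2421]
tcp_rot: [0.0, 0.677, 0.736, 0.0]
wrist_force: [1.2, -0.5, 0.1]
width: 0.0428
```

Run:
```python
from h import *
f=r.grab_frame('scene')[:,:,::-1];t=r.grab_frame('top')[:,:,::-1]
cv2.imwrite('pics/s4.png',f);cv2.imwrite('pics/t4.png',t)
cv2.imwrite('pics/c4.png',np.hstack([cv2.resize(f[130:280,185:305],None,fx=3.6,fy=3.6,interpolation=cv2.INTER_CUBIC),cv2.resize(t[140:290,330:420],None,fx=3.6,fy=3.6,interpolation=cv2.INTER_CUBIC)]))
```

```text
(no output)
```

View pics/c4.png

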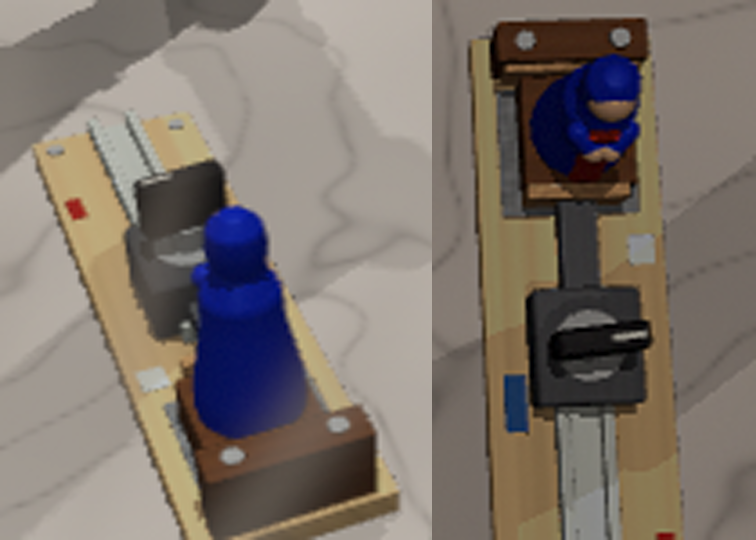

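The bar is now across the rail, at crop (600,340), with its white line to the right, and the pad lies on the plinth with the figure upright. One numeric check follows.

Run:
```python
from h import *
t=cv2.imread('pics/t4.png');t0=cv2.imread('pics/top0.png')
x0,y0=355,215
k=(t[y0:260,x0:395].max(2)<32).astype(np.uint8)
n,l,st,c=cv2.connectedComponentsWithStats(k);i=1+st[1:,4].argmax()
p=cv2.findNonZero((l==i).astype(np.uint8)).reshape(-1,2)+[x0,y0]
W=np.array([onz('top',q,.099)[:2] for q in p]).astype(np.float32)
print(cv2.minAreaRect(W))
u=lambda x,y:(330+(x-432)/3.6,140+y/3.6)
a,b=onz('top',u(556,336),.099),onz('top',u(648,321),.099)
print('upper edge yaw',np.degrees(np.arctan2(*(b-a)[1::-1])),'expected -81.1')
d=cv2.absdiff(t,t0)[125:335,155:250].max(2);print('red jig diff px>60:',(d>60).sum())
```

```text
((0.556262731552124, -0.11768141388893127), (0.02272634021937847, 0.0497080460190773), 7.497420787811279)
upper edge yaw -79.21008526005062 expected -81.1
red jig diff px>60: 0
```

```bash
python3 -c "
from cell import r
print(r.sense()['wrist_force']);print(r.job_done())"
```

```text
[-0.86966884 -0.55029797  0.43620075]
the job is handed in; nothing more can be done
None
```

I slid the blue jig's stop along its rail by the knob until its cork pad rested on the plinth. I then pushed 7–8 mm further, until the force rose to about 11 N and I took the plinth to be backed by the far jaw. After that I turned the knob clockwise to its end, released it, and handed the job in at about 9.5 s on the robot's clock.

**Last checks:**
- **Knob end:** the twisting moment jumped from 0.3 to 1.7 N m when I turned slightly past the nominal end.
- **Bar angle:** two image measurements gave −79° and −82.5°, against the −81° expected when locked.
- **Figure and pad:** the last picture shows the pad against the plinth and the figure upright.
- **Red jig:** its part of the top image had not changed from the first picture.
- **Disagreement:** the bar top came out about 4 mm high when measured from two views (103 mm against 99 mm), which is within pixel error. The grip itself was sound.

No check failed.

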